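Close up the tool chest

ROBOT

A 7-joint arm with a two-finger parallel gripper is mounted at the origin on a cart in front of the work surface, level with it; the furniture and walls round the work are solid. World frame = base frame: x ahead of the robot, y to its left, z up, the work surface at z = 0. Lengths are in m, angles in rad, forces in N, time in s.
With the tool pointing down it reaches from about 0.4 to 0.875 m from the base axis. Payload 6.5 kg.
Tool frame: the origin (TCP) lies midway between the tips of the shut fingers; the grasp point (between the pads) lies 19 mm behind it; z points along the fingers, y is the line along which they close (so a half turn about z gives the same grasp; the last joint's range is limited). The gripper opens to 85 mm and grips with 20 to 120 N. Pads are 22 mm wide; open, the fingers measure 114 mm over their backs; the gripper's body (76 mm by 85 mm) begins 54 mm behind the grasp point. The pads swing forward as they close: fully open they stand 13 mm farther back than shut.
Start: joints at [-1.208, 0.536, -0.004, 1.538, 0.003, 1.067, -0.071], TCP at [0.27, 0.591, 0.231] pointing down, gripper open.
Joint ranges: [-2.7, 2.7], [-0.37, 2.16], [-1.27, 1.26], [0.24, 2.4], [-1.31, 4.45], [0.19, 1.91], [-2.76, 2.76]. Speed limits (rad/s): [2.39, 2.39, 3.14, 3.14, 3.14, 3.14, 3.14].

INTERFACE

Orientations are given as a 3x3 rotation matrix whose columns are the frame's x, y, z axes.
In Python, from bench import env gives the robot as it stands.
- The arm moves only by the shell command python3 -m jog 'ROWS' [OPENING] [FORCE]. ROWS is JSON, a list of rows, each an object with "travel": the shift along the world's x, y, z in cm, a list of three; "twist": the turn about the world's z in rad. A call has exactly 5 rows; each row is the pose to reach, as a shift and turn from the pose commanded when the call began; what a row does not reach only later rows make up. A row lasts 1/8 s, in which the tool goes at most 62.5 mm and 10.7 degrees, less where a joint would pass 70% of its speed; a pose out of reach is approached as far as the arm can. A call with a gripper value outside its range is refused whole. OPENING is the gripper command: -1 is fully open, 1 is shut, values between are in proportion, set as the call begins (- or left out, the last holds). The fingers move at their own pace and stop on an object; FORCE is the grip in N (left out, the last holds). Time passes only in rows, so rows that repeat a pose let the fingers close, or fill a call up. It gives the time, the measured TCP pose, the force, the opening and the grip force at its end, in the units of the state.
- env.state(): the state, without advancing time (a new reading comes with each control period).
- env.snapshot(name): name is "scene" or "top"; returns the picture (480x640x3 uint8, red, green, blue); there is no depth.
- env.calibration(name): a dict with "camera_matrix" (3x3 intrinsics, pixels), "dist" ([k1, k2, p1, p2, k3] as OpenCV has them; the pictures are not rectified), "R" (3x3) and "t" (3): a world point X has camera coordinates R X + t. Camera axes: x right, y down, z forward; pixel columns grow to the right and rows downward; lengths in m; the calibration is good to about 2 mm. A picture is of the moment at which its call begins. calibration takes no time and is no camera call.
- env.sign_off(): hands the job in; it is judged then, once.
The state is a dict: "t": time; "joint_pos": joint angles; "qvel": joint speeds; "tau": joint torques, N m; "ee_pos": TCP position; "orientation": TCP orientation; "contact_force": force on the tool from outside, world axes, zero at the start; "wrist_torque": the same for the moment, N m; "width": finger opening in m; "finger_force": force on a finger pad.
Only numpy, scipy, OpenCV 4.12 (cv2) and the standard library are available. Lean on these libraries where they do the work, as an engineer would, in place of code of your own. Each camera call takes 0.05 s, during which the arm holds its last target. There are 200 camera calls.

TASK

Close up the blue tool chest using only your fingertips: push both of its drawers fully home first, and after that press the lid down until it is fully shut over them. Touch the chest with nothing but the fingers, do not pick up or shift the other things on the bench, and finish clear of the chest.

Things in the scene. Friction and masses are not known exactly. Their poses are not given: they have to be found in the camera images.
- chest: small blue steel tool chest fixed on the bench, 140 mm deep, 270 mm wide, body 88 mm high, open tray on top, two drawers side by side in its front with steel sockets standing in them. Origin: centre of its underside; its x axis points from front to back (away from the robot at yaw 0), y to its left, z up. Front face at x = -70 mm. It may stand turned by up to about 20 degrees.
- drawer_left (a joint): how far the left drawer (+y side) stands out, m: 0 = home against its stop, front flush with the chest; grows as it opens along the chest's -x. Slides with 1.5 N friction and light damping, stays where it is left. Grey front 124 mm wide, from 9 to 66 mm above the bench.
- drawer_right (a joint): the same for the right drawer (-y side)
- pull_left (a point): centre of the front face of the left drawer's black pull, a solid bar 56 mm wide, 12 mm high, which sticks out 10 mm from the middle of the drawer front, 36 mm above the bench; moves with the drawer. To push the drawer home this point goes to x = -80 mm in the chest's frame (y = +65.5 mm).
- pull_right (a point): the same for the right drawer's pull (home at x = -80 mm, y = -65.5 mm in the chest's frame)
- lid (a joint): angle of the blue lid, rad: 0 = shut flat on the chest, grows as it opens upward and back (starts 1.1 to 1.35, leaning back at most to 1.5). Stiff friction hinge of 0.25 N m: the 0.2 kg lid stays at any angle and must be pushed all the way down; 4 to 8 N downward on its front edge start it, 2 N keep it going near the end.
- lid_edge (a point): middle of the outer corner of the lid's front edge, where the 278 mm wide lid plate meets the 31 mm lip. The lip is square to the plate: it points to the robot while the lid is up and hangs over the top of the drawer fronts when it is shut. The corner lies 148 mm from the hinge line and 5 mm outward of the plate's underside; shut, it is 93 mm above the bench at x = -78 mm in the chest's frame. While the lid is up the corner is its highest part, up to 240 mm above the bench.
- lid_hinge (a point): middle of the lid's hinge line along the chest's back rim, 88 mm above the bench, x = +70 mm in the chest's frame; the line runs along the chest's y
- grease_tin: bystander, loose: red, green and white grease tin, 80 mm across, 69 mm tall; origin under its centre, on the bench
- piston_loose: bystander, loose: bare metal piston standing upright, 70 mm across, 60 mm tall; origin under its centre, on the bench
- tape_rule: bystander, loose: yellow tape measure standing on edge, 78x32 mm, 62 mm tall; origin under its centre, on the bench
- spanner: bystander, loose: combination spanner lying flat, 170 mm long, 6 mm thick; origin under its centre, on the bench
- driver: bystander, loose: yellow-handled screwdriver lying flat, 210 mm long, 31 mm high; origin under its centre, on the bench
- gear: bystander, loose: small metal gear lying flat, 60 mm across, 21 mm high; origin under its centre, on the bench

How it is judged:
By the outcome, as a careful person would: the job done as asked, in the order asked, and still so for the second after the job is handed in, with the robot touching nothing.
It also fails if it takes over 58 s, if anything falls off the work surface, if the arm or the gripper's body presses on something with over 40 N, if the wrist force passes 120 N, or if a joint passes its speed limit or range.

## Working session

There is one attempt and no reset: what is moved stays moved. The work goes in short steps, Python scripts to look and compute and a shell command to move; the robot and the scene stay as the last step left them, time stands still between calls to the robot, and variables do not carry over. Pictures are saved under pics/ and viewed, at most 10 in all, crops included, and the job is handed in when it is done.

```bash
mkdir -p pics; ls
python3 - <<'E'
from bench import env
import cv2
for n in("scene","top"):
    cv2.imwrite(f"pics/{n}0.png",env.snapshot(n)[:,:,::-1])
    c=env.calibration(n);print(n,c)
s=env.state();print(s["t"],s["ee_pos"],s["orientation"],s["width"])
E
```

```text
pics
scene {'camera_matrix': array([[446.19754429,   0.        , 317.17191565],
       [  0.        , 446.19754429, 239.52045566],
       [  0.        ,   0.        ,   1.        ]]), 'dist': array([0.01140413, 0.        , 0.        , 0.        , 0.        ]), 'R': array([[ 0.76565923, -0.64293971,  0.01986101],
       [-0.45331581, -0.56123256, -0.69247584],
       [ 0.45636686,  0.52119721, -0.72116763]]), 't': array([-0.44225483,  0.2299018 ,  0.8562668 ])}
top {'camera_matrix': array([[566.69015138,   0.        , 325.22990498],
       [  0.        , 566.69015138, 239.1256097 ],
       [  0.        ,   0.        ,   1.        ]]), 'dist': array([-0.07555872,  0.        ,  0.        ,  0.        ,  0.        ]), 'R': array([[ 0.02792229, -0.99960026, -0.00443421],
       [-0.97936502, -0.02646826, -0.20035865],
       [ 0.2001612 ,  0.00993718, -0.97971258]]), 't': array([-0.08219045,  0.51396024,  1.22931267])}
0.1 [0.27004478 0.59060528 0.23050108] [[-9.09470999e-01  4.15767008e-01 -5.45624929e-04]
 [ 4.15767343e-01  9.09469734e-01 -1.52316184e-03]
 [-1.37051081e-04 -1.61212454e-03 -9.99998691e-01]] 0.08505041602044723
```

View pics/scene0.png

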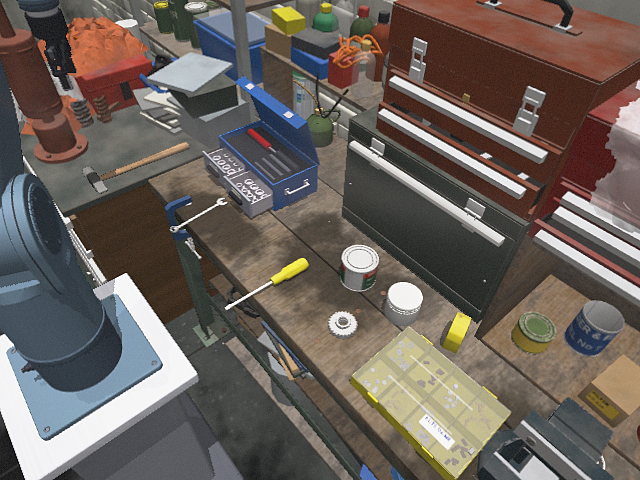

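View pics/top0.png

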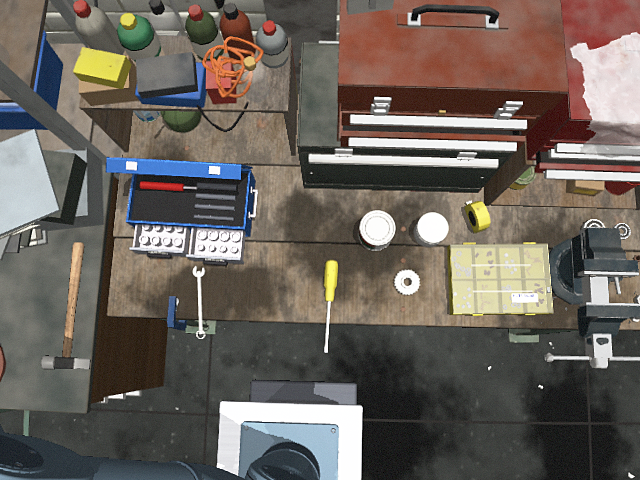

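The top view shows the chest at about (190,205) with both drawers out (fronts near row 255). The lid is up (edge near row 165), and the spanner lies just in front at (200,300). I'll zoom in on both views for exact corners.

Run:
```python
import cv2
a=cv2.imread("pics/scene0.png")[70:220,190:330];b=cv2.imread("pics/top0.png")[145:275,95:270]
cv2.imwrite("pics/cs.png",cv2.resize(a,None,fx=4,fy=4,interpolation=cv2.INTER_CUBIC))
cv2.imwrite("pics/ct.png",cv2.resize(b,None,fx=4.5,fy=4.5,interpolation=cv2.INTER_CUBIC))
```

```text
(no output)
```

View pics/cs.png

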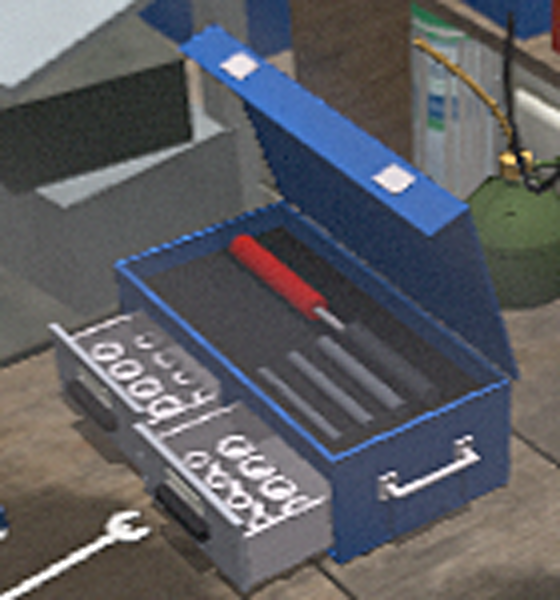

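View pics/ct.png

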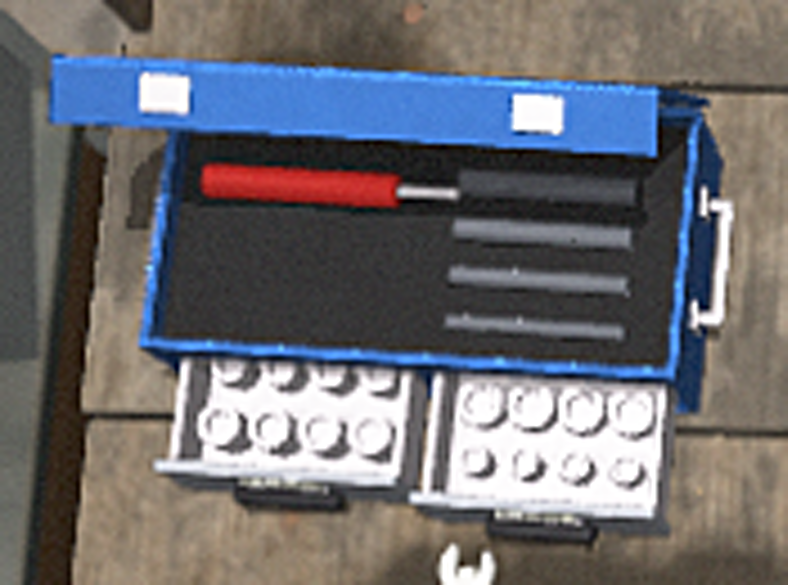

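In the crops (4x and 4.5x), the front rim runs (143,347)–(672,378) in top and (118,262)–(333,458) in scene. The lid's outer corner runs (52,57)–(658,90) in top and (215,28)–(468,210) in scene. The left and right drawer top edges are (155,467)–(400,485) and (412,498)–(660,512) in top.

```bash
cat > h.py <<'E'
import numpy as np,cv2
from bench import env
CAL={n:env.calibration(n) for n in("scene","top")}
def full(n,u,v):
    return (190+(u+.5)/4-.5,70+(v+.5)/4-.5) if n=="scene" else (95+(u+.5)/4.5-.5,145+(v+.5)/4.5-.5)
def ray(n,p):
    c=CAL[n];x=cv2.undistortPoints(np.array([[p]],float),c["camera_matrix"],np.array(c["dist"]))[0,0]
    d=c["R"].T@np.array([*x,1]);return -c["R"].T@c["t"],d/np.linalg.norm(d)
def plane(n,p,z):
    o,d=ray(n,p);return o+d*(z-o[2])/d[2]
def tri(ps,pt):
    A=np.zeros((3,3));b=np.zeros(3);L=[ray("scene",ps),ray("top",pt)]
    for o,d in L:
        P=np.eye(3)-np.outer(d,d);A+=P;b+=P@o
    X=np.linalg.solve(A,b);return X,[np.linalg.norm(np.cross(X-o,d)) for o,d in L]
E
python3 - <<'E'
from h import *
np.set_printoptions(precision=4,suppress=True)
S=lambda u,v:full("scene",u,v);T=lambda u,v:full("top",u,v)
P={}
for k,n,p,z in [("FL","top",T(143,347),.088),("FR","top",T(672,378),.088),("FLs","scene",S(118,262),.088),("FRs","scene",S(333,458),.088),("BRs","scene",S(510,380),.088),
 ("dLl","top",T(155,467),.066),("dLr","top",T(402,485),.066),("dRl","top",T(412,498),.066),("dRr","top",T(662,514),.066),
 ("dLls","scene",S(52,327),.066),("dLrs","scene",S(135,410),.066),("dRls","scene",S(137,428),.066),("dRrs","scene",S(243,533),.066),("spanner","top",(198,267),.003)]:
    P[k]=plane(n,p,z);print(k,P[k])
EL,e1=tri(S(215,28),T(52,57));ER,e2=tri(S(468,210),T(658,90));print("lid",EL,e1,ER,e2)
f=((P["FR"]-P["FL"])+(P["FRs"]-P["FLs"]))
yaw=np.arctan2(f[0],-f[1]);print("yaw rim",yaw)
g=P["dLr"]-P["dLl"],P["dRr"]-P["dRl"],ER-EL
print([np.arctan2(q[0],-q[1]) for q in g])
m=(P["FR"]+P["FL"]+P["FRs"]+P["FLs"])/4
yaw=np.arctan2((ER-EL)[0],-(ER-EL)[1])*.4+.6*yaw
R=np.array([[np.cos(yaw),-np.sin(yaw)],[np.sin(yaw),np.cos(yaw)]])
o=m[:2]+R@[.07,0];print("origin",o,"yaw",yaw)
for k in P: print(k,R.T@(P[k][:2]-o))
for q in(EL,ER):
    l=R.T@(q[:2]-o);print("lid local",l,"ang",np.arctan2(q[2]-.088,.07-l[0]),np.hypot(q[2]-.088,.07-l[0]))
E
```

```text
FL [0.5363 0.3769 0.088 ]
FR [0.5275 0.1117 0.088 ]
FLs [0.5399 0.3802 0.088 ]
FRs [0.53  0.115 0.088]
BRs [0.6658 0.108  0.088 ]
dLl [0.4799 0.3729 0.066 ]
dLr [0.4743 0.247  0.066 ]
dRl [0.4679 0.2415 0.066 ]
dRr [0.4634 0.1163 0.066 ]
dLls [0.4785 0.3707 0.066 ]
dLrs [0.4739 0.2571 0.066 ]
dRls [0.4649 0.2403 0.066 ]
dRrs [0.4607 0.1138 0.066 ]
spanner [0.4515 0.2278 0.003 ]
lid [0.6373 0.3805 0.228 ] [np.float64(0.0005608680084228283), np.float64(0.0005608680084227408)] [0.6272 0.1035 0.2291] [np.float64(0.00032224679386295936), np.float64(0.0003222467938628339)]
yaw rim -0.035245267180486255
[np.float64(-0.04449843122773304), np.float64(-0.03610448807408611), np.float64(-0.036513800861318765)]
origin [0.6034 0.2435] yaw -0.03575268065281926
FL [-0.0718  0.1309]
FR [-0.0711 -0.1343]
FLs [-0.0683  0.1344]
FRs [-0.0687 -0.131 ]
BRs [ 0.0673 -0.1332]
dLl [-0.128   0.1249]
dLr [-0.1291 -0.0011]
dRl [-0.1353 -0.0068]
dRr [-0.1354 -0.1321]
dLls [-0.1293  0.1227]
dLrs [-0.1299  0.009 ]
dRls [-0.1382 -0.0081]
dRrs [-0.1379 -0.1347]
spanner [-0.1512 -0.021 ]
lid local [0.029  0.1382] ang 1.2860758213618961 0.14589193175693577
lid local [ 0.0288 -0.139 ] ang 1.2867809162101853 0.14699723811436308
```

Chest origin is about (0.603, 0.2435) with yaw −0.036. The left drawer is about 58 mm out, the right about 66 mm, and the lid angle is about 1.287. Next I shut the fingers and move in front of the left pull, whose face is at about (0.466, 0.314).

```bash
python3 -m jog '[{"travel":[3,-5,0],"twist":0.1},{"travel":[6,-10,0],"twist":0.2},{"travel":[9,-15,0],"twist":0.3},{"travel":[12,-20,0],"twist":0.39},{"travel":[15,-25,0],"twist":0.39}]' 1 20
python3 -m jog '[{"travel":[1.7,-2.6,-3],"twist":0},{"travel":[1.7,-2.6,-6],"twist":0},{"travel":[1.7,-2.6,-9],"twist":0},{"travel":[1.7,-2.6,-9],"twist":0},{"travel":[1.7,-2.6,-9],"twist":0}]'
```

```text
t: 0.72
ee_pos: [0.4209, 0.3392, 0.2311]
orientation: [[-0.999, 0.038, -0.0], [0.038, 0.999, -0.0], [0.0, -0.0, -1.0]]
contact_force: [1.0, -0.1, 1.5]
width: 0.0002
finger_force: 0.0
t: 1.35
ee_pos: [0.4376, 0.3156, 0.1422]
orientation: [[-0.999, 0.039, 0.001], [0.039, 0.999, 0.001], [-0.001, 0.001, -1.0]]
contact_force: [0.5, -0.5, -0.1]
width: 0.0003
finger_force: 0.0
```

```bash
python3 -m jog '[{"travel":[0,0,-4],"twist":0},{"travel":[0,0,-8],"twist":0},{"travel":[0,0,-10],"twist":0},{"travel":[0,0,-10.9],"twist":0},{"travel":[0,0,-10.9],"twist":0}]'
python3 -m jog '[{"travel":[0.6,0,0],"twist":0},{"travel":[1.2,-0.1,0],"twist":0},{"travel":[1.8,-0.1,0],"twist":0},{"travel":[2.4,-0.1,0],"twist":0},{"travel":[3.0,-0.1,0],"twist":0}]'
python3 - <<'E'
from bench import env
import cv2
a=env.snapshot("scene")[70:220,190:330,::-1];b=env.snapshot("top")[145:275,95:270,::-1]
a=cv2.resize(a,None,fx=2.8,fy=2.8);b=cv2.resize(b,(400,420*130//175*175//175))
b=cv2.copyMakeBorder(b,0,a.shape[0]-b.shape[0],0,0,0)
cv2.imwrite("pics/p1.png",cv2.hconcat([a,b]))
E
```

```text
t: 1.98
ee_pos: [0.4378, 0.3156, 0.033]
orientation: [[-0.999, 0.039, 0.001], [0.039, 0.999, 0.001], [-0.001, 0.001, -1.0]]
contact_force: [0.7, -0.0, 1.3]
width: -0.0
finger_force: 0.0
t: 2.6
ee_pos: [0.4673, 0.314, 0.0322]
orientation: [[-0.999, 0.039, -0.001], [0.039, 0.999, -0.0], [0.001, -0.0, -1.0]]
contact_force: [-0.9, 0.1, 0.9]
width: 0.0002
finger_force: 0.8
```

View pics/p1.png

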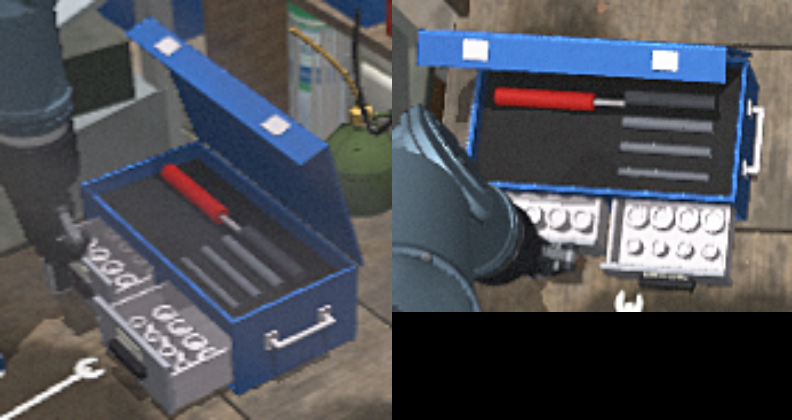

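The fingertip is against the left pull at about (75,280) in the left panel. The gripper body sits above the drawer front and clear of the chest, so I keep pushing.

```bash
python3 -m jog '[{"travel":[0.7,0,0],"twist":0},{"travel":[1.4,-0.1,0],"twist":0},{"travel":[2.1,-0.1,0],"twist":0},{"travel":[2.8,-0.1,0],"twist":0},{"travel":[3.5,-0.1,0],"twist":0}]'
python3 -m jog '[{"travel":[0.3,0,0],"twist":0},{"travel":[0.5,0,0],"twist":0},{"travel":[0.7,0,0],"twist":0},{"travel":[0.9,0,0],"twist":0},{"travel":[0.9,0,0],"twist":0}]'
```

```text
t: 3.32
ee_pos: [0.5027, 0.3128, 0.0322]
orientation: [[-0.999, 0.039, -0.0], [0.039, 0.999, -0.001], [0.0, -0.001, -1.0]]
contact_force: [-2.3, -0.5, 0.8]
width: 0.0001
finger_force: 0.9
t: 3.95
ee_pos: [0.5116, 0.3133, 0.0324]
orientation: [[-0.999, 0.039, 0.001], [0.039, 0.999, 0.0], [-0.001, 0.0, -1.0]]
contact_force: [-0.6, -0.5, -1.1]
width: -0.0001
finger_force: 0.4
```

```bash
python3 -m jog '[{"travel":[0.1,0,0],"twist":0},{"travel":[0.2,0,0],"twist":0},{"travel":[0.3,0,0],"twist":0},{"travel":[0.4,0,0],"twist":0},{"travel":[0.4,0,0],"twist":0}]'
python3 -m jog '[{"travel":[0.1,0,0],"twist":0},{"travel":[0.2,0,0],"twist":0},{"travel":[0.3,0,0],"twist":0},{"travel":[0.3,0,0],"twist":0},{"travel":[0.3,0,0],"twist":0}]'
```

```text
t: 4.58
ee_pos: [0.5135, 0.3134, 0.0322]
orientation: [[-0.999, 0.038, -0.003], [0.038, 0.999, -0.001], [0.003, -0.001, -1.0]]
contact_force: [-6.5, -0.7, 4.1]
width: -0.0
finger_force: 3.2
t: 5.2
ee_pos: [0.5136, 0.3135, 0.0318]
orientation: [[-0.999, 0.037, -0.008], [0.037, 0.999, -0.002], [0.008, -0.002, -1.0]]
contact_force: [-12.5, -1.1, 9.2]
width: -0.0005
finger_force: 6.6
```

The force rose to 12 N with no further travel, so the left drawer is on its stop. Next I back off, move over to the right pull and push it.

```bash
python3 -m jog '[{"travel":[-3,0,0],"twist":0},{"travel":[-7,0,0],"twist":0},{"travel":[-9.6,0,0],"twist":0},{"travel":[-9.6,0,3],"twist":0},{"travel":[-9.6,0,8],"twist":0}]'
python3 -m jog '[{"travel":[0,-5,0],"twist":0},{"travel":[0,-10,0],"twist":0},{"travel":[0,-13,-1],"twist":0},{"travel":[0,-13,-5],"twist":0},{"travel":[0,-13,-8],"twist":0}]'
python3 -m jog '[{"travel":[0.8,0,0],"twist":0},{"travel":[1.5,0,0],"twist":0},{"travel":[2.2,0,0],"twist":0},{"travel":[2.9,0,0],"twist":0},{"travel":[3.6,-0.1,0],"twist":0}]'
```

```text
t: 5.82
ee_pos: [0.4218, 0.3129, 0.1124]
orientation: [[-0.999, 0.038, -0.001], [0.038, 0.999, -0.001], [0.001, -0.001, -1.0]]
contact_force: [1.5, -0.2, 0.5]
width: -0.0001
finger_force: 0.0
t: 6.45
ee_pos: [0.4236, 0.183, 0.0317]
orientation: [[-0.999, 0.04, 0.003], [0.04, 0.999, 0.001], [-0.002, 0.001, -1.0]]
contact_force: [0.2, 0.8, -0.0]
width: 0.0
finger_force: 0.0
t: 7.08
ee_pos: [0.4588, 0.1826, 0.0327]
orientation: [[-0.999, 0.038, 0.0], [0.038, 0.999, 0.001], [-0.0, 0.001, -1.0]]
contact_force: [-1.4, 1.8, -0.5]
width: 0.0001
finger_force: 0.9
```

```bash
python3 -m jog '[{"travel":[0.8,0,0],"twist":0},{"travel":[1.6,-0.1,0],"twist":0},{"travel":[2.4,-0.1,0],"twist":0},{"travel":[3.2,-0.1,0],"twist":0},{"travel":[4.0,-0.1,0],"twist":0}]'
python3 -m jog '[{"travel":[0.4,0,0],"twist":0},{"travel":[0.7,0,0],"twist":0},{"travel":[1.0,0,0],"twist":0},{"travel":[1.2,0,0],"twist":0},{"travel":[1.4,0,0],"twist":0}]'
python3 -m jog '[{"travel":[0.1,0,0],"twist":0},{"travel":[0.2,0,0],"twist":0},{"travel":[0.3,0,0],"twist":0},{"travel":[0.3,0,0],"twist":0},{"travel":[0.3,0,0],"twist":0}]'
```

```text
t: 7.7
ee_pos: [0.4986, 0.1806, 0.0321]
orientation: [[-0.999, 0.039, -0.0], [0.039, 0.999, -0.001], [0.0, -0.001, -1.0]]
contact_force: [-1.4, -0.9, 0.0]
width: -0.0004
finger_force: 0.9
t: 8.32
ee_pos: [0.5089, 0.1811, 0.0319]
orientation: [[-0.999, 0.038, -0.006], [0.038, 0.999, -0.001], [0.006, -0.002, -1.0]]
contact_force: [-13.2, -0.3, 8.9]
width: 0.0002
finger_force: 6.1
t: 8.95
ee_pos: [0.5089, 0.1812, 0.0314]
orientation: [[-0.999, 0.037, -0.011], [0.037, 0.999, -0.002], [0.011, -0.003, -1.0]]
contact_force: [-15.3, -0.3, 11.2]
width: -0.0
finger_force: 8.0
```

The right drawer reached its stop at x = 0.509, as predicted. I now back off and rise, then check the drawers and remeasure the lid edge.

```bash
python3 -m jog '[{"travel":[-3,0,0],"twist":0},{"travel":[-7,0,0],"twist":0},{"travel":[-9,0,4],"twist":0},{"travel":[-9,0,10],"twist":0},{"travel":[-9,0,16],"twist":0}]'
python3 -m jog '[{"travel":[0,0,5],"twist":0},{"travel":[0,2,9],"twist":0},{"travel":[0,4,9],"twist":0},{"travel":[0,6.3,9],"twist":0},{"travel":[0,6.3,9],"twist":0}]'
python3 - <<'E'
from bench import env
import cv2
a=env.snapshot("scene")[70:220,190:330,::-1];b=env.snapshot("top")[145:275,95:270,::-1]
cv2.imwrite("pics/s2.png",a);cv2.imwrite("pics/t2.png",b)
a=cv2.resize(a,None,fx=2.8,fy=2.8);b=cv2.resize(b,(400,297))
b=cv2.copyMakeBorder(b,0,a.shape[0]-b.shape[0],0,0,0)
cv2.imwrite("pics/p2.png",cv2.hconcat([a,b]))
E
```

```text
t: 9.57
ee_pos: [0.4256, 0.1817, 0.1945]
orientation: [[-0.999, 0.038, 0.002], [0.038, 0.999, 0.001], [-0.002, 0.001, -1.0]]
contact_force: [1.8, 2.5, -0.2]
width: 0.0001
finger_force: 0.0
t: 10.2
ee_pos: [0.4253, 0.2461, 0.2827]
orientation: [[-0.999, 0.036, 0.001], [0.036, 0.999, 0.002], [-0.001, 0.002, -1.0]]
contact_force: [0.7, 0.4, 0.2]
width: -0.0004
finger_force: 0.0
```

View pics/p2.png

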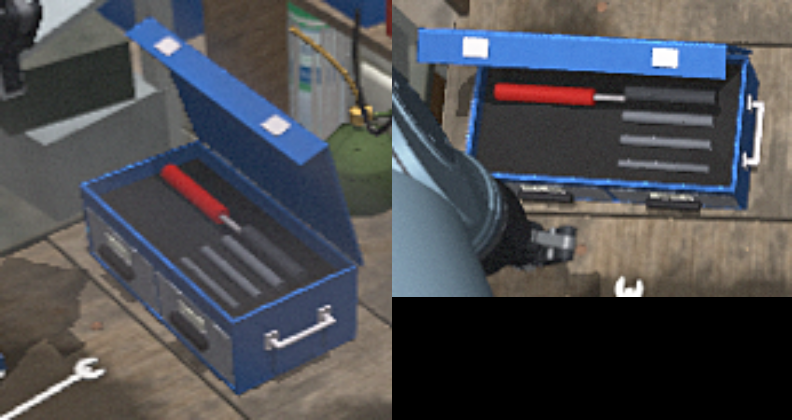

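Both drawers are flush (pulls at about (115,255) and (185,325) in the left panel), and the lid hasn't moved. Next I move over the lid corner and press down along its arc.

```bash
python3 -m jog '[{"travel":[5,0,0],"twist":0},{"travel":[10,0,0],"twist":0},{"travel":[15,0,0],"twist":0},{"travel":[20,0,0],"twist":0},{"travel":[20.9,0,-2],"twist":0}]'
python3 -m jog '[{"travel":[0,0,-1],"twist":0},{"travel":[0,0,-2.0],"twist":0},{"travel":[-0.1,0,-2.6],"twist":0},{"travel":[-0.3,0,-3.2],"twist":0},{"travel":[-0.7,0,-3.6],"twist":0}]'
```

```text
t: 10.92
ee_pos: [0.6381, 0.2416, 0.2627]
orientation: [[-0.999, 0.043, 0.004], [0.043, 0.999, -0.0], [-0.004, -0.0, -1.0]]
contact_force: [-0.1, 0.2, 0.4]
width: -0.0
finger_force: 0.0
t: 11.55
ee_pos: [0.6281, 0.2446, 0.2293]
orientation: [[-0.999, 0.039, 0.004], [0.039, 0.999, 0.002], [-0.004, 0.002, -1.0]]
contact_force: [-4.6, -2.7, 22.8]
width: -0.0001
finger_force: 11.1
```

The lid is gripping through friction (22 N down, tip barely dragging), so I lead with −x along the arc.

```bash
python3 -m jog '[{"travel":[-0.5,0,0.1],"twist":0},{"travel":[-1.0,0,0.1],"twist":0},{"travel":[-1.5,0,0],"twist":0},{"travel":[-2.0,0,-0.3],"twist":0},{"travel":[-2.5,0,-0.6],"twist":0}]'
python3 - <<'E'
from bench import env
import cv2
a=env.snapshot("scene")[50:220,170:350,::-1]
cv2.imwrite("pics/p3.png",cv2.resize(a,None,fx=3,fy=3))
E
```

```text
t: 12.18
ee_pos: [0.6016, 0.2448, 0.2212]
orientation: [[-0.999, 0.038, -0.0], [0.038, 0.999, 0.001], [0.0, 0.001, -1.0]]
contact_force: [-5.1, -0.9, 12.1]
width: 0.0003
finger_force: 5.9
```

View pics/p3.png

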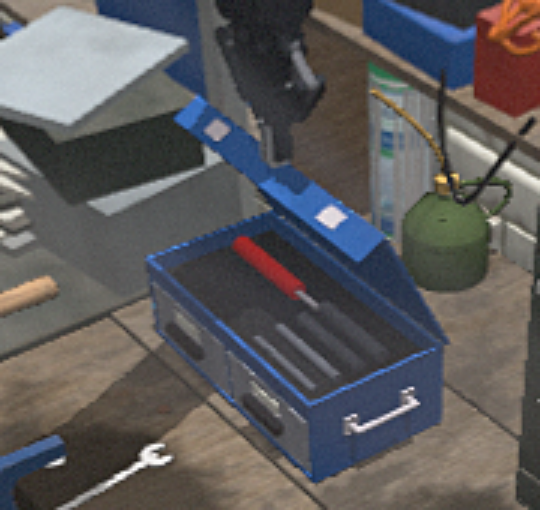

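The fingertip at about (275,165) sits on the lid's front edge, mid-width, and the lid follows. I continue along the arc.

```bash
python3 -m jog '[{"travel":[-0.6,0,-0.5],"twist":0},{"travel":[-1.3,0,-1.1],"twist":0},{"travel":[-2.1,0,-1.8],"twist":0},{"travel":[-2.9,0,-2.6],"twist":0},{"travel":[-3.7,0,-3.5],"twist":0}]'
python3 -m jog '[{"travel":[-0.5,0,-0.6],"twist":0},{"travel":[-0.9,0,-1.2],"twist":0},{"travel":[-1.2,0,-1.8],"twist":0},{"travel":[-1.5,0,-2.4],"twist":0},{"travel":[-1.7,0,-3.0],"twist":0}]'
```

```text
t: 12.85
ee_pos: [0.5637, 0.2449, 0.1851]
orientation: [[-0.999, 0.038, -0.001], [0.038, 0.999, 0.001], [0.001, 0.001, -1.0]]
contact_force: [-1.7, 0.4, 2.3]
width: -0.0003
finger_force: 1.3
t: 13.48
ee_pos: [0.5482, 0.2439, 0.1548]
orientation: [[-0.999, 0.039, 0.0], [0.039, 0.999, -0.0], [-0.0, -0.0, -1.0]]
contact_force: [-0.6, 1.8, 1.1]
width: 0.0
finger_force: 0.4
```

```bash
python3 -m jog '[{"travel":[-0.4,0,-1.0],"twist":0},{"travel":[-0.7,0,-2.0],"twist":0},{"travel":[-0.9,0,-3.0],"twist":0},{"travel":[-1.0,0,-4.0],"twist":0},{"travel":[-1.1,0,-5.0],"twist":0}]'
python3 -m jog '[{"travel":[0,0,-0.4],"twist":0},{"travel":[0,0,-0.8],"twist":0},{"travel":[0,0,-1.2],"twist":0},{"travel":[0,0,-1.4],"twist":0},{"travel":[0,0,-1.5],"twist":0}]'
```

```text
t: 14.1
ee_pos: [0.5371, 0.2441, 0.1045]
orientation: [[-0.999, 0.039, -0.0], [0.039, 0.999, -0.0], [0.0, -0.0, -1.0]]
contact_force: [-0.5, -0.3, 1.1]
width: 0.0003
finger_force: 0.4
t: 14.72
ee_pos: [0.5375, 0.2442, 0.0928]
orientation: [[-0.999, 0.039, 0.0], [0.039, 0.999, 0.0], [-0.0, 0.0, -1.0]]
contact_force: [-8.9, -4.6, 30.7]
width: 0.0
finger_force: 14.9
```

The lid is shut: the tip stopped at z = 0.093 with 30 N on it. I lift off, retreat and check.

```bash
python3 -m jog '[{"travel":[0,0,2],"twist":0},{"travel":[0,0,7],"twist":0},{"travel":[0,0,13],"twist":0},{"travel":[-5,0,16],"twist":0},{"travel":[-10,0,16],"twist":0}]'
python3 -m jog '[{"travel":[0,5,0],"twist":0},{"travel":[0,10,0],"twist":0},{"travel":[0,14,0],"twist":0},{"travel":[0,14,0],"twist":0},{"travel":[0,14,0],"twist":0}]'
python3 - <<'E'
from bench import env
import cv2
a=env.snapshot("scene")[70:220,190:330,::-1];b=env.snapshot("top")[100:370,95:520,::-1]
a=cv2.resize(a,None,fx=2.8,fy=2.8);b=cv2.resize(b,(400,254))
b=cv2.copyMakeBorder(b,0,a.shape[0]-b.shape[0],0,0,0)
cv2.imwrite("pics/p4.png",cv2.hconcat([a,b]))
E
```

```text
t: 15.35
ee_pos: [0.4379, 0.2451, 0.253]
orientation: [[-0.999, 0.04, 0.005], [0.04, 0.999, 0.004], [-0.005, 0.004, -1.0]]
contact_force: [-0.3, 0.8, -0.2]
width: 0.0001
finger_force: 0.0
t: 15.98
ee_pos: [0.4375, 0.3832, 0.25]
orientation: [[-0.999, 0.039, 0.0], [0.039, 0.999, -0.001], [-0.0, -0.001, -1.0]]
contact_force: [-0.3, -0.9, -1.0]
width: -0.0003
finger_force: 0.0
```

View pics/p4.png

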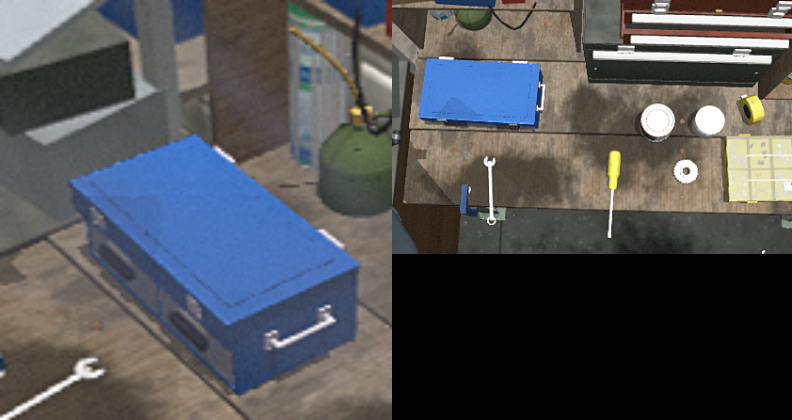

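The lid is flat and shut in the left panel, with both drawers flush below it (pulls at about (115,262) and (188,330)). The other objects haven't moved and the arm is clear, so I'm handing in.

```bash
python3 -c "
from bench import env
print(env.sign_off())"
```

```text
the job is handed in; nothing more can be done
None
```

I pushed both drawers home, then pressed the lid fully shut and handed the job in at about 16 s, with the arm clear of the chest and the other things on the bench unmoved in the final pictures.

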